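# Put the whole mosaic tiles away

### The job

The mosaic class is over: put the four whole tiles away, and leave the two broken pieces and the mug where they are. Stack the two square tiles in the middle of the square cork stand, the larger one below and the smaller centred on it, and lay the round tile in the middle of the round cork stand. Thread the long two-holed tile over the two pins of the pin board and set it flat down on the board.

Things in the scene. Friction and masses are not known exactly. Their poses are not given: they have to be found in the camera images.
- big_square: Larger square tile, loose, plain white glazed ceramic, 52 x 52 x 10 mm, about 65 g, lying flat on the table or its thin cutting mat (underside at table height). Origin: centre of its underside; x and y along its edges, z up.
- small_square: Smaller square tile, loose, same white ceramic, 34 x 34 x 10 mm, about 30 g, lying flat at table height. Origin: centre of its underside; x and y along its edges, z up.
- round_tile: Round tile (disc), loose, same white ceramic, 48 mm diameter, 10 mm thick, about 45 g, lying flat at table height. Origin: centre of its underside; z up.
- drilled_tile: Long rectangular tile with two through holes, loose, same white ceramic, 100 (along its x) x 32 (along its y) x 10 mm, about 65 g, lying flat at table height. The holes are 13 mm in diameter, on its long centre line at x = -35 and +35 mm. Origin: centre of its underside; z up. Either way round fits.
- broken_half: Broken tile piece, loose, roughly a right-angled triangle about 50 x 52 mm (half a square tile) with a jagged long edge, white ceramic, 10 mm thick. To be left alone. Origin: on its underside, inside the piece; z up.
- broken_shard: Broken tile piece, loose, a slanted four-sided shard about 43 x 30 mm with two jagged edges and no right angles, white ceramic, 10 mm thick. To be left alone. Origin: on its underside, inside the piece; z up.
- square_stand: Square stand, fixed to the table: dark wood base 92 x 92 mm with a cork top 84 x 84 mm, no rim, its flat top 8 mm above its origin. Origin: centre of its underside at table height; x and y along its edges, z up.
- round_stand: Round stand, fixed to the table: dark wood base 92 mm in diameter with a cork top 84 mm in diameter, no rim, its flat top 8 mm above its origin. Origin: centre of its underside at table height; z up.
- pin_board: Pin board, fixed to the table: dark wood block 120 (along its x) x 56 (along its y) x 12 mm high with two upright steel pins at x = -35 and +35 mm on its long centre line. Pins 8 mm in diameter, standing 30 mm above the wood (tips 42 mm above the origin), the top 5 mm tapered to 3 mm. Origin: centre of its underside at table height; z up.
- mug: White ceramic mug, standing, 80 mm in diameter, 92 mm high, handle to its +y. A bystander to be left alone. Origin: centre of its underside; z up.

How it is judged:
At the end, for the whole second after the job is handed in: Big square flat on square stand, small square flat on big, disc flat on round stand (centres within 12 mm); drilled tile flat on the board over both pins (height 4 mm, centres 6 mm, axes 0.15 rad); all released, at rest; broken pieces and mug within 25 mm of their start (horizontal distance between big_square and square_stand below 0.012 m and z of big_square in the frame of square_stand between 0.004 and 0.012 m and angle between each of big_square, small_square, round_tile, drilled_tile's own z axis and vertical below 0.12 rad and linear speed of each of big_square, small_square, round_tile, drilled_tile below 0.02 m/s and angular speed of each of big_square, small_square, round_tile, drilled_tile below 0.2 rad/s and horizontal distance between small_square and big_square below 0.012 m and z of small_square in the frame of big_square between 0.006 and 0.014 m and horizontal distance between round_tile and round_stand below 0.012 m and z of round_tile in the frame of round_stand between 0.004 and 0.012 m and horizontal distance between drilled_tile and pin_board below 0.006 m and z of drilled_tile in the frame of pin_board between 0.008 and 0.016 m and angle between the x axis of drilled_tile and the x axis of pin_board, either way round below 0.15 rad and distance of each of broken_half, broken_shard, mug from where it was at the start of the episode below 0.025 m); the robot touches nothing.
It fails at once if a broken piece or the mug is moved more than 25 mm (distance of any of broken_half, broken_shard, mug from where it was at the start of the episode above 0.025 m).
It also fails if it takes over 96 s, if anything falls off the work surface, if the arm or the gripper's body presses on something with over 40 N, if the wrist force passes 120 N, or if a joint passes its speed limit or range.

### The arm

A 6-joint arm with a two-finger parallel gripper is mounted at the origin on the work surface. World frame = base frame: x ahead of the robot, y to its left, z up, the work surface at z = 0. Lengths are in m, angles in rad, forces in N, time in s.
With the tool pointing down it reaches from about 0.3 to 0.95 m from the base axis. Payload 3.1 kg.
Tool frame: the origin (TCP) lies on the centre line of the jaws, within the pads' length; the fingertips stand 19 mm ahead of it and the grasp point (between the pads) is the TCP; z points along the fingers, y is the line along which they close (so a half turn about z gives the same grasp; the last joint's range is limited). The gripper opens to 85 mm and grips with 20 to 120 N. Pads are 22 mm wide; open, the fingers measure 114 mm over their backs; the gripper's body (76 mm by 85 mm) begins 54 mm behind the grasp point. The pads swing forward as they close: fully open they stand 13 mm farther back than shut.
Start: joints at [1.094, 0.308, 1.634, -0, 1.2, -0.07], TCP at [0.247, 0.574, 0.25] pointing down, gripper open.
Joint ranges: [-3.06, 3.06], [-0.79, 1.96], [0.05, 2.63], [-1.19, 4.34], [0.05, 2.64], [-2.94, 2.94]. Speed limits (rad/s): [2.79, 2.79, 3.14, 3.14, 3.14, 3.14].

### API

Orientations are given as a rotation vector (axis times angle).
In Python, from cell import * gives the robot as it stands. The module is installed in compiled form; this text tells all that it offers.
- The arm moves only by the tool apply_moves, never from a script. Its argument "series" is one flat list of numbers, 7 for each row, row after row: the closure, from 0 (fully open) to 1 (shut), then the shift along the tool's x, y, z in m, then the turn, a rotation vector about the tool's x, y, z in degrees. A call has 1 to 8 rows; each row shifts and turns the commanded pose from where the row before left it, along the tool's axes as they then stand; what a row does not reach is not made up. A row lasts 1/12 s, in which the tool goes at most 41.7 mm and 7.16 degrees, less where a joint would pass 70% of its speed; a pose out of reach is approached as far as the arm can. A call is refused whole if a number of a shift passes 0.0417 or a number of a turn 7.16, either way. A call with a gripper value outside its range is refused whole. The fingers move at their own pace and stop on an object; the grip force is fixed at half the most. Time passes only in rows, so rows that do not move let the fingers close. It gives the time, the measured TCP pose, the force, the opening and the grip force at its end, in the units of the state.
- get_obs(): the state, without advancing time (a new reading comes with each control period).
- camera(name): name is "side" or "top"; returns the picture (384x512x3 uint8, red, green, blue); there is no depth.
- camera_model(name): a dict with "fx", "fy", "cx", "cy" (pixels), "view" (4x4, takes a point from world to camera coordinates). Camera axes: x right, y down, z forward; pixel columns grow to the right and rows downward; lengths in m; the calibration is good to about 2 mm. A picture is of the moment at which its call begins. camera_model takes no time and is no camera call.
- sign_off(): hands the job in; it is judged then, once.
The state is a dict: "time_s": time; "joint_positions": joint angles; "dq": joint speeds; "effort": joint torques, N m; "ee_pos": TCP position; "eef_rot": TCP orientation; "contact_force": force on the tool from outside, world axes, zero at the start; "moment": the same for the moment, N m; "finger_gap": finger opening in m; "finger_force": force on a finger pad.
Only numpy, scipy, OpenCV 4.12 (cv2) and the standard library are available. Lean on these libraries where they do the work, as an engineer would, in place of code of your own. Each camera call takes 0.05 s, during which the arm holds its last target. There are 200 camera calls.

## Working session

There is one attempt and no reset: what is moved stays moved. The work goes in short steps, Python scripts to look and compute and a tool call to move; the robot and the scene stay as the last step left them, time stands still between calls to the robot, and variables do not carry over. Pictures are saved under pics/ and viewed, at most 16 in all, crops included, and the job is handed in when it is done.

Besides the shell and the picture viewer there is one more tool, called after "Emit:" as name(argument=value, ...) on one line, values as JSON. apply_moves: Moves the arm, as the interface text tells. Its arguments: {"type":"object","properties":{"series":{"type":"array"}},"required":["series"]}

```bash
mkdir -p pics; python3 - <<'E'
from cell import *
import cv2
for n in("top","side"):
    im=camera(n); cv2.imwrite(f"pics/{n}0.png",im[:,:,::-1]); m=camera_model(n); print(n,m)
o=get_obs(); print(o)
E
```

```text
top {'fx': 357.4630394775898, 'fy': 357.4630394775898, 'cx': 250.09270557830578, 'cy': 192.75269318083727, 'view': array([[-0.00203595, -0.99958089, -0.0288773 ,  0.00593315],
       [-0.98493854,  0.00699716, -0.17276316,  0.56496464],
       [ 0.17289282,  0.02809063, -0.98453999,  0.67675482],
       [ 0.        ,  0.        ,  0.        ,  1.        ]])}
side {'fx': 376.1245169248788, 'fy': 376.1245169248788, 'cx': 253.35631532813443, 'cy': 186.67470913516942, 'view': array([[-0.99978233,  0.01793766, -0.01065476,  0.56204141],
       [ 0.02009666,  0.69080603, -0.72276078,  0.03461472],
       [-0.00560426, -0.72281759, -0.69101615,  1.01266891],
       [ 0.        ,  0.        ,  0.        ,  1.        ]])}
{'time_s': 0.1, 'joint_positions': array([ 1.09429064e+00,  3.08943403e-01,  1.63507510e+00, -1.47275905e-05,
        1.19974552e+00, -6.96789227e-02]), 'dq': array([-0.00189596, -0.00155047, -0.00176613,  0.00073103, -0.0007803 ,
       -0.00086484]), 'effort': array([-1.95886578e-04, -4.16413200e+01, -2.77642840e+01, -1.17033466e-05,
        4.01581216e-03, -8.46524131e-06]), 'ee_pos': array([0.24699228, 0.57333168, 0.24913849]), 'eef_rot': array([-0.63451994, -3.07626099,  0.0032896 ]), 'contact_force': array([0.22080308, 0.68447079, 0.69185109]), 'moment': array([-0.04419757,  0.0069056 ,  0.0534359 ]), 'finger_force': 0.0, 'finger_gap': 0.08535386063315738}
```

View pics/top0.png

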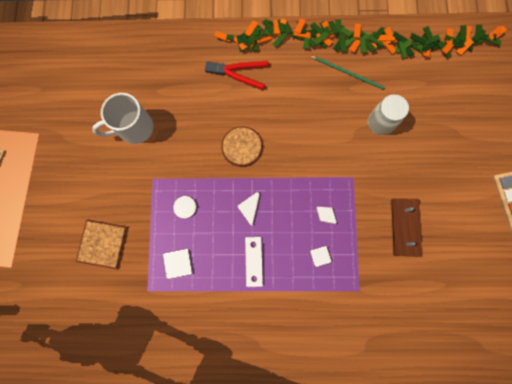

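View pics/side0.png

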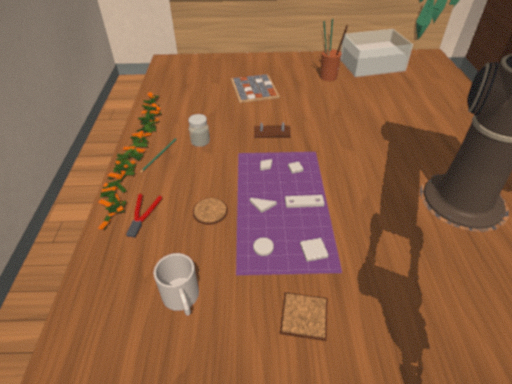

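The top view shows the big square at (178,263), the disc (185,207), the broken half (249,208), the drilled tile (254,261), the shard (326,215) and the small square (320,256). It also shows the square stand at (102,244), the round stand (242,146) and the pin board (406,227) with pins near (408,210) and (410,243). The side view agrees with this.

```bash
cat > h.py <<'E'
import numpy as np, cv2
from cell import *
def ray(n,uv,z):
    m=camera_model(n); V=np.array(m["view"]); R,t=V[:3,:3],V[:3,3]
    uv=np.atleast_2d(np.asarray(uv,float)); c=-R.T@t
    d=np.c_[(uv[:,0]-m["cx"])/m["fx"],(uv[:,1]-m["cy"])/m["fy"],np.ones(len(uv))]@R
    return (c+d*((z-c[2])/d[:,2])[:,None])[:,:2]
def proj(n,p):
    m=camera_model(n); V=np.array(m["view"]); q=V[:3,:3]@np.asarray(p)+V[:3,3]
    return np.array([m["fx"]*q[0]/q[2]+m["cx"],m["fy"]*q[1]/q[2]+m["cy"]])
def up(im,k=4): return cv2.resize(im,None,fx=k,fy=k,interpolation=cv2.INTER_CUBIC)
def blobs(n,mask,z,lo,hi,k=4):
    """contours of an upsampled mask, cast on plane z -> centre (mm), size, long axis deg"""
    for c in cv2.findContours(mask,cv2.RETR_EXTERNAL,cv2.CHAIN_APPROX_NONE)[0]:
        a=cv2.contourArea(c)/k/k
        if not lo<a<hi: continue
        px=(c[:,0]+.5)/k-.5; w=(ray(n,px,z)*1000).astype(np.float32)
        M=cv2.moments(w.reshape(-1,1,2)); r=cv2.minAreaRect(w)
        b=cv2.boxPoints(r); e=max(b[1]-b[0],b[2]-b[1],key=np.linalg.norm)
        print(n,"px",px.mean(0).round(0),"area",round(M["m00"]),"cen",round(M["m10"]/M["m00"],1),round(M["m01"]/M["m00"],1),
          "rect",np.round(r[0],1),np.round(r[1],1),"long",round(float(np.degrees(np.arctan2(e[1],e[0]))),1))
E
python3 - <<'E'
from h import *
for n in("top","side"):
    im=cv2.imread(f"pics/{n}0.png"); hsv=cv2.cvtColor(up(im),cv2.COLOR_BGR2HSV)
    print("cam",n,(-np.array(camera_model(n)["view"])[:3,:3].T@np.array(camera_model(n)["view"])[:3,3]).round(3))
    blobs(n,cv2.inRange(hsv,(0,0,150),(180,75,255)),.01,120,1500)
    # cork / dark wood patches
    for px in ([(242,146),(102,244),(401,227)] if n=="top" else [(210,211),(304,316),(272,133)]):
        print(px,im[px[1]-2:px[1]+3,px[0]-2:px[0]+3].reshape(-1,3).mean(0).round())
    a=up(im[190:265,370:450] if n=="top" else im[110:150,240:305],8 if n=="top" else 6)
    cv2.imwrite(f"pics/pb_{n}.png",a)
a=cv2.imread("pics/pb_top.png");b=cv2.imread("pics/pb_side.png");h=max(a.shape[0],b.shape[0])
b=cv2.copyMakeBorder(b,0,0,0,0,0); s=np.zeros((600,800,3),np.uint8); 
a=up(cv2.imread("pics/top0.png")[190:265,380:430],8); s[:600,:400]=a; s[:b.shape[0],400:400+b.shape[1]]=b[:,:400]; cv2.imwrite("pics/pb.png",s)
E
```

```text
cam top [ 0.439 -0.017  0.764]
top px [177. 263.] area 3001 cen 423.5 157.7 rect [423.4 157.4] [56.2 56.2] long 11.0
top px [320. 256.] area 1362 cen 438.1 -140.0 rect [ 438.  -140.1] [38.2 38.3] long -74.4
top px [253. 261.] area 3579 cen 427.9 -1.6 rect [428.   -1.9] [103.8  36.4] long 1.5
top px [326. 214.] area 1198 cen 524.5 -155.1 rect [ 523.5 -154.9] [45.4 35.1] long 13.5
top px [184. 207.] area 1972 cen 542.5 146.1 rect [542.7 146.1] [49.9 50.8] long -14.8
top px [250. 208.] area 1767 cen 540.6 6.9 rect [541.8  12.4] [41.2 74.2] long -12.4
top px [390. 111.] area 3656 cen 757.7 -307.7 rect [ 754.5 -307.3] [60.6 81.8] long -45.3
top px [115. 116.] area 6765 cen 758.4 300.2 rect [751.5 301.1] [ 90.3 110.3] long -19.6
(242, 146) [ 84. 147. 210.]
(102, 244) [ 83. 145. 208.]
(401, 227) [ 30.  56. 110.]
cam side [0.567 0.698 0.731]
side px [314. 249.] area 3216 cen 421.9 159.8 rect [421.6 159.7] [56.2 61.7] long -79.0
side px [263. 246.] area 2122 cen 541.5 148.1 rect [541.7 148.7] [54.7 49.6] long 88.5
side px [263. 203.] area 2212 cen 538.4 8.2 rect [ 5.375e+02 -5.000e-01] [55.1 62.4] long -53.6
side px [304. 201.] area 4470 cen 426.3 1.1 rect [426.1   1.4] [103.7  46.1] long 1.2
side px [295. 167.] area 1677 cen 436.1 -137.3 rect [ 435.9 -137.4] [39.5 49.1] long -76.0
side px [198. 124.] area 5895 cen 744.9 -371.7 rect [ 743.3 -367. ] [ 61.1 125.4] long -81.5
side px [459.  30.] area 64850 cen -475.7 -1193.6 rect [ -489.8 -1201. ] [836.9 115.4] long 62.8
(210, 211) [ 80. 127. 179.]
(304, 316) [ 75. 117. 166.]
(272, 133) [ 39.  61. 105.]
```

View pics/pb.png

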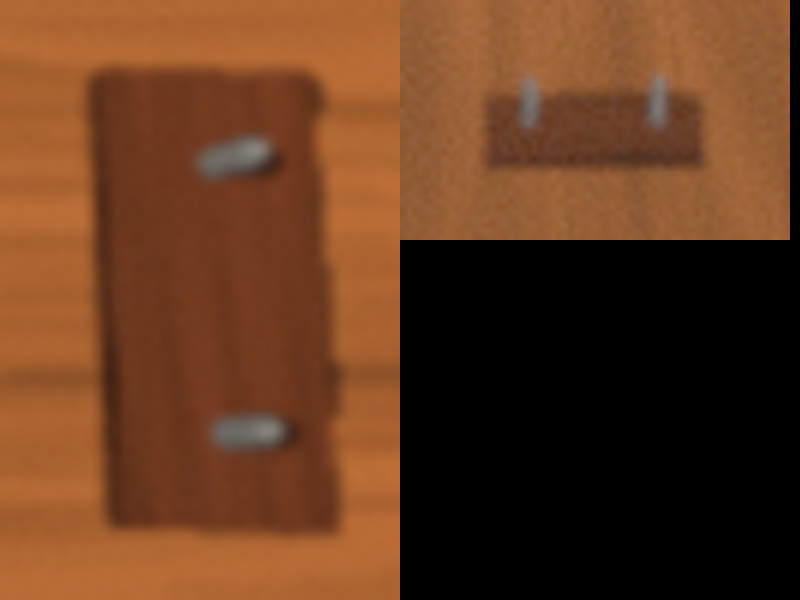

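The crop shows the pins. In the top view their tips are near (413.1,208.1) and (415.2,243.1), with bases near (405.3,210.2) and (406.5,243.6). In the side view the pins stand at columns 261.5 and 282.6, with bases at row 130.5 and tips near row 122.5.

```bash
python3 - <<'E'
from h import *
for n,b,t in(("top",[(405.5,210.2),(406.8,243.7)],[(413.1,208.1),(415.2,243.1)]),("side",[(261.2,130.7),(282.6,130.7)],[(261,123),(282.6,122.5)])):
    print(n,"base",(ray(n,b,.012)*1000).round(1).tolist(),"tip",(ray(n,t,.041)*1000).round(1).tolist())
    im=up(cv2.imread(f"pics/{n}0.png")); hsv=cv2.cvtColor(im,cv2.COLOR_BGR2HSV)
    # dark base outline region: cork by texture is close to table, so use crops with saturation
    for nm,(x,y) in dict(round=(242,146) if n=="top" else (210,211),square=(102,244) if n=="top" else (304,316)).items():
        w=34 if n=="top" else 32
        sub=hsv[(y-w)*4:(y+w)*4,(x-w)*4:(x+w)*4,2]
        m=np.zeros(im.shape[:2],np.uint8); m[(y-w)*4:(y+w)*4,(x-w)*4:(x+w)*4]=(sub<115)*255
        print(nm); blobs(n,m,.004,200,4000)
    g=cv2.inRange(hsv,(0,0,0),(180,255,125)); m=np.zeros_like(g)
    s=np.s_[185*4:270*4,380*4:435*4] if n=="top" else np.s_[112*4:146*4,245*4:300*4]; m[s]=g[s]
    print("board"); blobs(n,m,.012,200,4000)
E
```

```text
top base [[532.2, -320.8], [462.7, -318.1]] tip [[532.7, -324.5], [463.0, -323.0]]
round
square
board
top px [406. 227.] area 6839 cen 497.4 -319.2 rect [ 497.4 -320.5] [ 62.4 118.5] long -1.8
side base [[530.6, -318.3], [460.7, -316.0]] tip [[531.3, -319.8], [461.6, -320.3]]
round
square
board
side px [272. 131.] area 7822 cen 495.5 -313.3 rect [ 495.6 -314.9] [ 74.1 117.5] long -1.9
```

```bash
python3 - <<'E'
from h import *
t=cv2.imread("pics/top0.png");s=cv2.imread("pics/side0.png")
c=[t[118:174,214:270],t[216:272,74:130],s[183:239,182:238],s[287:343,276:332]]
c=[up(x,5) for x in c]
cv2.imwrite("pics/st.png",np.vstack([np.hstack(c[:2]),np.hstack(c[2:])]))
E
```

```text
(no output)
```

View pics/st.png

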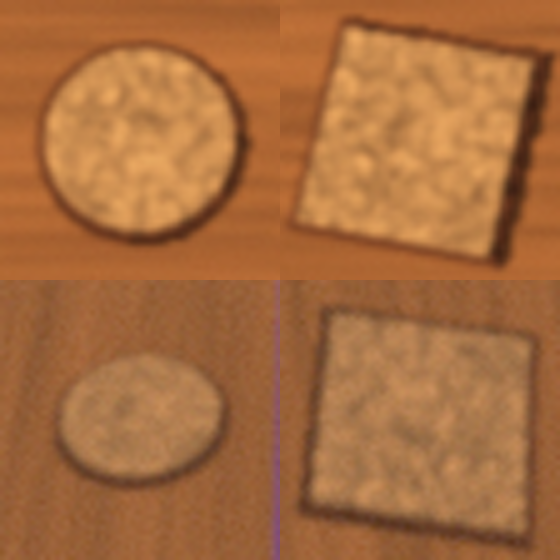

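Emit:
apply_moves(series=[0,0,0,0,0,0,0])

```text
time_s: 0.18
ee_pos: [0.2471, 0.5735, 0.2494]
eef_rot: [-0.634, -3.076, 0.002]
contact_force: [0.6, 0.2, 0.3]
finger_gap: 0.0854
finger_force: 0.0
```

```bash
cat >> h.py <<'E'
from scipy.spatial.transform import Rotation as Ro
def go(x,y,z,yawdeg):
    """offset to TCP target (mm) with the tool y axis at yawdeg in world, in tool axes; turn about tool z"""
    o=get_obs(); R=Ro.from_rotvec(o["eef_rot"]).as_matrix(); cur=np.degrees(np.arctan2(R[1,1],R[0,1]))
    dyaw=(yawdeg-cur+90)%180-90
    d=np.array([x,y,z])/1000-o["ee_pos"]; Rn=Ro.from_euler("z",dyaw,degrees=True).as_matrix()@R
    print("tool shift mm before turn",(R.T@d*1000).round(1),"after turn",(Rn.T@d*1000).round(1),"turn z",round(-dyaw,1),"tilt",np.degrees(np.arccos(-R[2,2])).round(2),"tool y",R[:,1].round(3))
E
python3 - <<'E'
from h import *
for n,p in(("top",[(241.6,145.6),(101.2,243.7)]),("side",[(210,209.8),(304.4,315)])): print(n,"round,square",(ray(n,p,.008)*1000).round(1).tolist())
go(422.7,157.5,80,101)
E
```

```text
top round,square [[677.7, 23.0], [464.8, 320.7]]
side round,square [[676.0, 26.2], [463.4, 324.9]]
tool shift mm before turn [-325.9 -312.3  169.9] after turn [ -93.  -441.6  170.1] turn z -34.3 tilt 0.09 tool y [ 0.396  0.918 -0.002]
```

Emit:
apply_moves(series=[0,0,0,0,0,0,-6.86,0,0,0,0,0,0,-6.86,0,0,0,0,0,0,-6.86,0,0,0,0,0,0,-6.86,0,0,0,0,0,0,-6.86,0,-0.007,-0.034,0.012,0,0,0,0,-0.007,-0.034,0.012,0,0,0,0,-0.007,-0.034,0.012,0,0,0])

```text
time_s: 0.85
ee_pos: [0.2874, 0.4771, 0.2138]
eef_rot: [-0.304, 3.127, 0.0]
contact_force: [0.2, -0.0, -0.4]
finger_gap: 0.086
finger_force: 0.0
```

Emit:
apply_moves(series=[0,-0.007,-0.034,0.012,0,0,0,0,-0.007,-0.034,0.012,0,0,0,0,-0.007,-0.034,0.012,0,0,0,0,-0.007,-0.034,0.012,0,0,0,0,-0.007,-0.034,0.012,0,0,0,0,-0.007,-0.034,0.012,0,0,0,0,-0.007,-0.034,0.012,0,0,0,0,-0.007,-0.034,0.012,0,0,0])

```text
time_s: 1.52
ee_pos: [0.3945, 0.22, 0.1179]
eef_rot: [-0.301, 3.127, 0.0]
contact_force: [0.8, -0.2, 0.6]
finger_gap: 0.0857
finger_force: 0.0
```

```bash
python3 - <<'E'
from h import *
go(422.7,157.5,22,101)
cv2.imwrite("pics/a1.png",np.hstack([up(camera(n)[:,:,::-1][s],4) for n,s in(("top",np.s_[215:315,130:230]),("side",np.s_[190:290,265:365]))]))
E
```

```text
tool shift mm before turn [-15.7 -66.7  95.9] after turn [-15.7 -66.7  95.9] turn z 0.0 tilt 0.03 tool y [-0.191  0.982  0.   ]
```

View pics/a1.png

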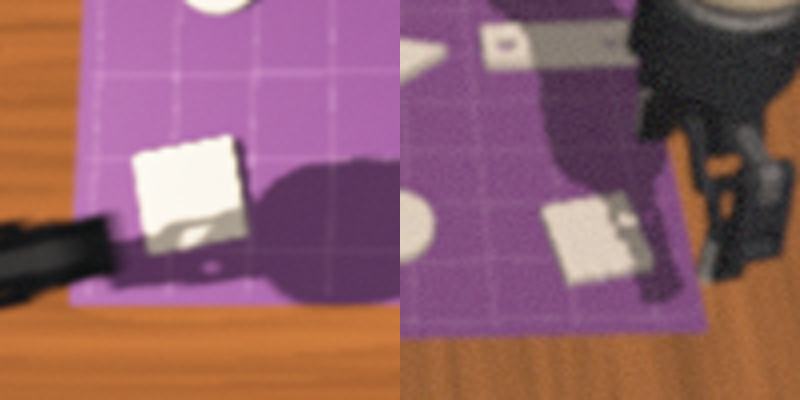

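The gripper hangs in front of the big square, and the tile lies where it was measured. I'll move over it and go down.

Emit:
apply_moves(series=[0,-0.005,-0.022,0,0,0,0,0,-0.005,-0.022,0.01,0,0,0,0,-0.0057,-0.0227,0.02,0,0,0,0,0,0,0.03,0,0,0,0,0,0,0.02,0,0,0,0,0,0,0.01,0,0,0,0,0,0,0.005,0,0,0,0,0,0,0,0,0,0])

```text
time_s: 2.28
ee_pos: [0.4217, 0.1595, 0.0226]
eef_rot: [0.302, -3.125, 0.0]
contact_force: [-0.2, 0.2, 0.2]
finger_gap: 0.0855
finger_force: 0.0
```

Emit:
apply_moves(series=[0.6,0,0,0,0,0,0,1,0,0,0,0,0,0,1,0,0,0,0,0,0,1,0,0,0,0,0,0,1,0,0,0,0,0,0])

```text
time_s: 2.7
ee_pos: [0.4236, 0.1596, 0.0253]
eef_rot: [-0.301, 3.125, 0.001]
contact_force: [-2.5, -0.5, 9.6]
finger_gap: 0.0477
finger_force: 59.9
```

```bash
python3 - <<'E'
from h import *
go(464.1,322.8,60,101)
E
```

```text
tool shift mm before turn [-71.  152.4 -34.5] after turn [-71.  152.4 -34.5] turn z 0.0 tilt 0.13 tool y [-0.191  0.982  0.   ]
```

The gap reads 47.7 mm, less than the 52 mm tile, and there are 10 N upward. I'll lift a little and look.

Emit:
apply_moves(series=[1,0,0,-0.005,0,0,0,1,0,0,-0.015,0,0,0,1,0,0,-0.02,0,0,0,1,0,0,-0.02,0,0,0,1,0,0,0,0,0,0])

```text
time_s: 3.12
ee_pos: [0.4257, 0.1601, 0.0873]
eef_rot: [-0.3, 3.119, 0.002]
contact_force: [1.2, 0.4, -0.6]
finger_gap: 0.0465
finger_force: 61.5
```

```bash
python3 - <<'E'
from h import *
go(464.1,322.8,60,101)
cv2.imwrite("pics/a2.png",np.hstack([up(camera(n)[:,:,::-1][s],5) for n,s in(("top",np.s_[215:315,130:210]),("side",np.s_[190:290,275:355]))]))
E
```

```text
tool shift mm before turn [-68.5 152.4  28. ] after turn [-68.5 152.4  28. ] turn z 0.0 tilt 0.5 tool y [-0.191  0.982  0.001]
```

View pics/a2.png

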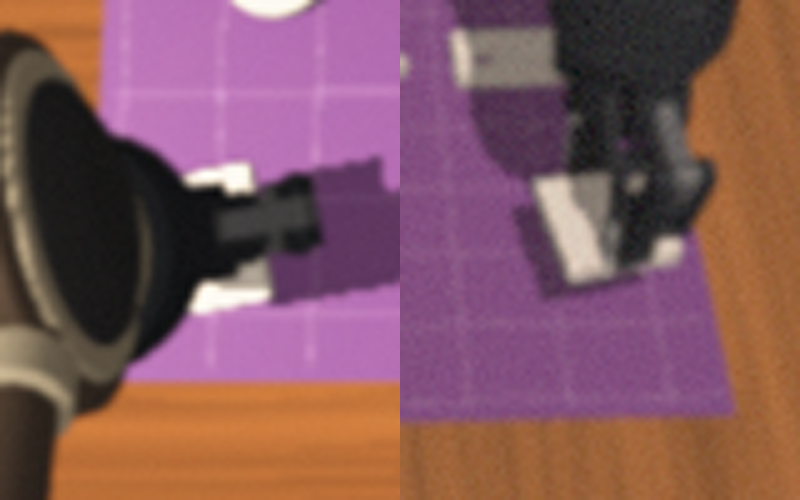

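The tile is held and hangs clear of the mat, with its shadow offset in both views. I'll carry it to the square stand.

Emit:
apply_moves(series=[1,-0.0117,0.0254,0,0,0,0,1,-0.0117,0.0254,0,0,0,0,1,-0.0117,0.0254,0,0,0,0,1,-0.0117,0.0254,0,0,0,0,1,-0.0117,0.0254,0.01,0,0,0,1,-0.01,0.0254,0.015,0,0,0,1,0,0,0.015,0,0,0,1,0,0,0,0,0,0])

```text
time_s: 3.88
ee_pos: [0.4575, 0.3213, 0.0391]
eef_rot: [0.304, -3.12, 0.005]
contact_force: [-1.0, -1.2, -0.7]
finger_gap: 0.0464
finger_force: 61.6
```

```bash
python3 - <<'E'
from h import *
go(464.1,322.8,35,101)
cv2.imwrite("pics/a3.png",np.hstack([up(camera(n)[:,:,::-1][s],4) for n,s in(("top",np.s_[200:300,50:150]),("side",np.s_[255:355,250:350]))]))
E
```

```text
tool shift mm before turn [-6.8  0.2  4.1] after turn [-6.8  0.2  4.1] turn z 0.1 tilt 0.43 tool y [-0.193  0.981 -0.003]
```

View pics/a3.png

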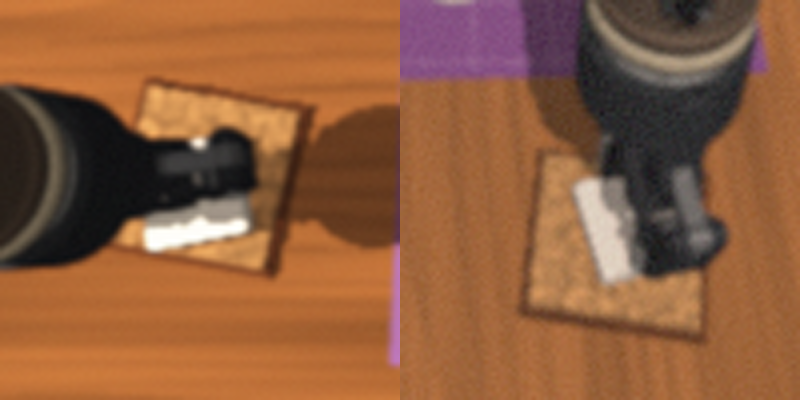

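The tile is over the cork. In the top view its centre is near (99,249), which is a bit short in x.

```bash
python3 - <<'E'
from h import *
print((ray("top",[(99.2,248.8),(93.5,256),(104,249+13)],.026)*1000).round(1), (ray("side",[(298,313),(293.5,301),(302,325.5)],.026)*1000).round(1))
go(464.1,322.8,35,101)
E
```

```text
[[453.7 316.1]
 [439.1 327. ]
 [426.9 304.2]] [[478.3 329.6]
 [484.8 303.1]
 [473.2 355.9]]
tool shift mm before turn [-6.1  1.2  6.2] after turn [-6.1  1.2  6.2] turn z 0.0 tilt 0.31 tool y [-0.191  0.982 -0.002]
```

Emit:
apply_moves(series=[1,-0.0068,0,0,0,0,0,1,0,0,0.002,0,0,0,1,0,0,0,0,0,0])

```text
time_s: 4.23
ee_pos: [0.4683, 0.3227, 0.042]
eef_rot: [-0.299, 3.126, 0.001]
contact_force: [0.1, -0.2, -0.1]
finger_gap: 0.0467
finger_force: 61.6
```

Emit:
apply_moves(series=[1,0,0,0.004,0,0,0,1,0,0,0.002,0,0,0,1,0,0,0,0,0,0])

```text
time_s: 4.48
ee_pos: [0.4668, 0.3225, 0.0349]
eef_rot: [0.3, -3.126, 0.001]
contact_force: [-0.4, 0.2, -0.9]
finger_gap: 0.0466
finger_force: 61.6
```

Emit:
apply_moves(series=[1,0,0,0.0015,0,0,0,1,0,0,0,0,0,0])

```text
time_s: 4.65
ee_pos: [0.4672, 0.3229, 0.0337]
eef_rot: [0.301, -3.127, 0.0]
contact_force: [-0.5, 0.1, -0.4]
finger_gap: 0.0464
finger_force: 62.2
```

Emit:
apply_moves(series=[1,0,0,0.0015,0,0,0,1,0,0,0,0,0,0])

```text
time_s: 4.82
ee_pos: [0.4673, 0.323, 0.0335]
eef_rot: [0.301, -3.127, 0.001]
contact_force: [-2.7, -2.4, 8.8]
finger_gap: 0.0469
finger_force: 68.1
```

Emit:
apply_moves(series=[1,0,0,0.0015,0,0,0,1,0,0,0,0,0,0])

```text
time_s: 4.98
ee_pos: [0.4673, 0.3231, 0.0334]
eef_rot: [0.301, -3.126, 0.001]
contact_force: [-5.0, -3.4, 16.9]
finger_gap: 0.0462
finger_force: 72.4
```

The tile is in contact with the stand. I'll release it, lift and check.

Emit:
apply_moves(series=[1,0,0,-0.002,0,0,0,0,0,0,0,0,0,0,0,0,0,0,0,0,0,0,0,0,0,0,0,0,0,0,0,-0.01,0,0,0,0,0,0,-0.03,0,0,0,0,0,0,-0.035,0,0,0,0,0,0,0,0,0,0])

```text
time_s: 5.65
ee_pos: [0.4718, 0.3258, 0.1147]
eef_rot: [-0.3, 3.116, 0.008]
contact_force: [1.3, 0.9, 1.5]
finger_gap: 0.0853
finger_force: 0.0
```

```bash
python3 - <<'E'
from h import *
go(437.2,-140.9,110,105.6)
E
```

```text
tool shift mm before turn [ 123.  -451.5    1.4] after turn [ 158.8 -440.2    1. ] turn z -4.6 tilt 0.71 tool y [-0.191  0.982  0.004]
```

Emit:
apply_moves(series=[0,0,0,0,0,0,-4.6,0,0.0114,-0.0314,0,0,0,0,0,0.0114,-0.0314,0,0,0,0,0,0.0114,-0.0314,0,0,0,0,0,0.0114,-0.0314,0,0,0,0,0,0.0114,-0.0314,0,0,0,0,0,0.0114,-0.0314,0,0,0,0,0,0.0114,-0.0314,0,0,0,0])

```text
time_s: 6.32
ee_pos: [0.4492, 0.0885, 0.1081]
eef_rot: [-0.427, 3.112, -0.0]
contact_force: [0.8, 0.7, -1.3]
finger_gap: 0.0852
finger_force: 0.0
```

Emit:
apply_moves(series=[0,0.0114,-0.0314,0,0,0,0,0,0.0114,-0.0314,0,0,0,0,0,0.0114,-0.0314,0,0,0,0,0,0.0114,-0.0314,0,0,0,0,0,0.0114,-0.0314,0,0,0,0,0,0.0114,-0.0314,0,0,0,0,0,0.0114,-0.0314,0,0,0,0,0,0,0,0,0,0,0])

```text
time_s: 6.98
ee_pos: [0.4325, -0.1485, 0.1088]
eef_rot: [-0.419, 3.111, -0.006]
contact_force: [0.3, -0.4, -0.1]
finger_gap: 0.0854
finger_force: 0.0
```

Emit:
apply_moves(series=[0,0,0,0.02,0,0,0,0,0,0,0.02,0,0,0,0,0,0,0,0,0,0,0,0,0,0,0,0,0])

```text
time_s: 7.32
ee_pos: [0.4305, -0.1425, 0.067]
eef_rot: [0.426, -3.11, -0.003]
contact_force: [-0.4, 0.6, 0.4]
finger_gap: 0.0852
finger_force: 0.0
```

```bash
python3 - <<'E'
from h import *
go(437.2,-140.9,24,105.6)
for n,l in(("top",50),("side",75)):
    im=camera(n)[:,:,::-1]; cv2.imwrite(f"pics/{n}1.png",im); hsv=cv2.cvtColor(up(im),cv2.COLOR_BGR2HSV)
    blobs(n,cv2.inRange(hsv,(0,0,130),(180,75,255)),.018,500 if n=="top" else 500,1000)
E
```

```text
tool shift mm before turn [-7.  -0.4 43. ] after turn [-7.  -0.4 43. ] turn z 0.0 tilt 0.19 tool y [-0.269  0.963  0.002]
top px [253. 261.] area 3580 cen 428.1 -2.1 rect [428.1  -2.1] [102.7  36.2] long 1.3
top px [ 98. 243.] area 2876 cen 467.2 322.6 rect [467.3 322.6] [54.2 55.4] long -78.8
top px [330. 243.] area 2468 cen 476.5 -156.6 rect [ 467.  -155.4] [ 54.4 148.1] long -2.2
top px [389. 115.] area 4752 cen 746.6 -297.9 rect [ 742.9 -296.2] [ 60.3 104. ] long -45.3
side px [303. 313.] area 2920 cen 466.3 325.7 rect [465.9 325.6] [54.9 56.2] long -79.0
```

View pics/top1.png

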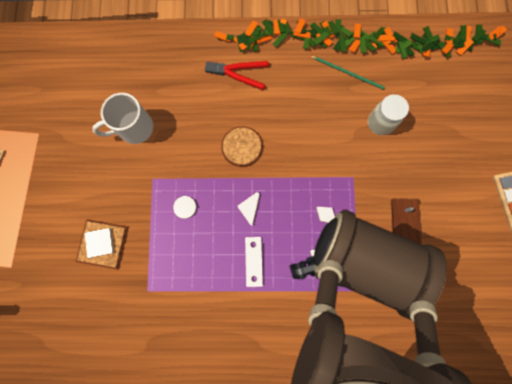

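The big square sits on the square stand at (99,243), about 3 mm off centre. The gripper is at the small square, so I'll correct x and go down.

Emit:
apply_moves(series=[0,-0.007,0,0,0,0,0,0,0,0,0.02,0,0,0,0,0,0,0.014,0,0,0,0,0,0,0.006,0,0,0,0,0,0,0,0,0,0,0,0,0,0,0,0,0])

```text
time_s: 7.92
ee_pos: [0.439, -0.1414, 0.0282]
eef_rot: [-0.427, 3.112, -0.0]
contact_force: [0.3, -0.5, 0.8]
finger_gap: 0.0854
finger_force: 0.0
```

Emit:
apply_moves(series=[0.6,0,0,0,0,0,0,1,0,0,0,0,0,0,1,0,0,0,0,0,0,1,0,0,0,0,0,0,1,0,0,0,0,0,0,1,0,0,0,0,0,0])

```text
time_s: 8.42
ee_pos: [0.4397, -0.1418, 0.0293]
eef_rot: [-0.425, 3.111, -0.001]
contact_force: [-1.4, 2.6, 8.3]
finger_gap: 0.012
finger_force: 4.5
```

The fingers closed over the top of the tile, so I was too high. I'll open, rise and re-measure the tile.

Emit:
apply_moves(series=[0,0,0,-0.02,0,0,0,0,0,0,-0.02,0,0,0,0,0,0.02,-0.03,0,0,0,0,0,0.04,-0.02,0,0,0,0,0,0.04,0,0,0,0,0,0,0.02,0,0,0,0,0,0,0,0,0,0,0])

```text
time_s: 9.0
ee_pos: [0.4048, -0.0256, 0.1165]
eef_rot: [0.431, -3.111, -0.002]
contact_force: [-0.8, -0.1, -0.4]
finger_gap: 0.0851
finger_force: 0.0
```

```bash
python3 - <<'E'
from h import *
go(437.2,-140.9,20,105.6)
for n in("top","side"):
    im=camera(n)[:,:,::-1]; cv2.imwrite(f"pics/{n}2.png",im); hsv=cv2.cvtColor(up(im),cv2.COLOR_BGR2HSV)
    blobs(n,cv2.inRange(hsv,(0,0,140),(180,75,255)),.01,150,460)
a=[up(cv2.imread("pics/top2.png")[190:290,260:360],4),up(cv2.imread("pics/side2.png")[120:220,245:345],4)]
cv2.imwrite("pics/a4.png",np.hstack(a))
E
```

```text
tool shift mm before turn [ 1.000e-01 -1.199e+02  9.630e+01] after turn [  -0.3 -119.9   96.3] turn z 0.2 tilt 0.11 tool y [-0.272  0.962  0.002]
top px [320. 344.] area 1178 cen 269.4 -132.2 rect [ 266.3 -134.6] [52.2 38.8] long 86.8
top px [208. 323.] area 1001 cen 308.5 91.9 rect [306.3  89.4] [51.  36.3] long 83.3
top px [320. 252.] area 763 cen 445.8 -138.4 rect [ 445.1 -137.7] [25.5 38.3] long -80.5
top px [253. 242.] area 925 cen 466.4 -1.7 rect [465.5  -1.1] [36.6 29. ] long 89.8
top px [326. 214.] area 1225 cen 524.4 -155.4 rect [ 523.6 -155.2] [45.7 35.4] long 14.2
top px [184. 207.] area 2013 cen 542.5 145.8 rect [542.7 145.9] [50.7 50.8] long -18.5
top px [250. 208.] area 1824 cen 540.6 6.5 rect [538.7  -3.4] [54.6 56.7] long -54.2
side px [263. 246.] area 2306 cen 541.6 148.5 rect [541.5 149. ] [56.9 51.3] long 88.5
side px [262. 203.] area 2501 cen 538.3 8.6 rect [5.377e+02 2.000e-01] [58.3 66.5] long -53.5
side px [198. 130.] area 8056 cen 741.6 -351.0 rect [ 738.7 -338.5] [ 61.1 184.1] long -81.0
side px [330.  53.] area 7172 cen 198.9 -934.5 rect [ 209.8 -877.1] [307.1 156.6] long 78.6
```

View pics/a4.png

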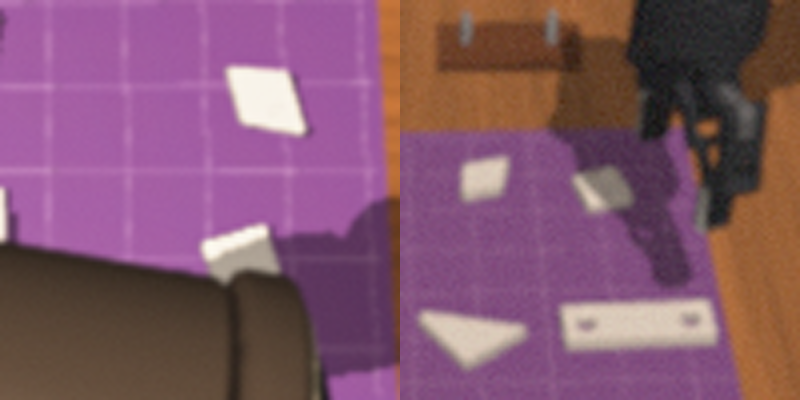

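The small square is still at its first place, about (295,167) in the side view. I'll go down lower, to a TCP height of 20 mm.

Emit:
apply_moves(series=[0,0,-0.03,0,0,0,0,0,0,-0.03,0.01,0,0,0,0,0,-0.03,0.02,0,0,0,0,0,-0.03,0.02,0,0,0,0,0,0,0.02,0,0,0,0,0,0,0.016,0,0,0,0,0,0,0,0,0,0,0,0,0,0,0,0,0])

```text
time_s: 9.77
ee_pos: [0.4382, -0.1448, 0.0294]
eef_rot: [0.423, -3.11, -0.002]
contact_force: [-0.3, -0.5, 0.0]
finger_gap: 0.0856
finger_force: 0.0
```

```bash
python3 - <<'E'
from h import *
go(437.2,-140.9,20,105.6)
E
```

```text
tool shift mm before turn [-0.1  4.1  9.4] after turn [-0.1  4.1  9.4] turn z -0.1 tilt 0.16 tool y [-0.267  0.964  0.002]
```

Emit:
apply_moves(series=[0,0,0.004,0.005,0,0,0,0,0,0,0.0045,0,0,0,0,0,0,0,0,0,0,0.6,0,0,0,0,0,0,0.7,0,0,0,0,0,0,0.7,0,0,0,0,0,0,0.7,0,0,0,0,0,0,0.7,0,0,0,0,0,0])

```text
time_s: 10.43
ee_pos: [0.4387, -0.1404, 0.0217]
eef_rot: [-0.426, 3.112, -0.001]
contact_force: [-0.7, -0.5, 2.0]
finger_gap: 0.0323
finger_force: 59.7
```

Emit:
apply_moves(series=[0.8,0,0,-0.01,0,0,0,0.8,0,0,-0.025,0,0,0,0.8,0,0,-0.03,0,0,0,0.8,0,0,-0.005,0,0,4.6,0.8,0,0,0,0,0,0])

```text
time_s: 10.85
ee_pos: [0.4403, -0.1411, 0.0939]
eef_rot: [-0.298, 3.122, -0.005]
contact_force: [-0.1, 0.9, -0.1]
finger_gap: 0.0319
finger_force: 59.6
```

```bash
python3 - <<'E'
from h import *
go(466.8,323.3,92,101)
E
```

```text
tool shift mm before turn [-113.9  451.     0.9] after turn [-114.6  450.9    0.9] turn z -0.1 tilt 0.36 tool y [-0.189  0.982 -0.004]
```

Emit:
apply_moves(series=[0.8,-0.0076,0.03,0,0,0,0,0.8,-0.0076,0.03,0,0,0,0,0.8,-0.0076,0.03,0,0,0,0,0.8,-0.0076,0.03,0,0,0,0,0.8,-0.0076,0.03,0,0,0,0,0.8,-0.0076,0.03,0,0,0,0,0.8,-0.0076,0.03,0,0,0,0,0.8,-0.0076,0.03,0,0,0,0])

```text
time_s: 11.52
ee_pos: [0.4507, 0.1083, 0.0902]
eef_rot: [0.304, -3.125, 0.0]
contact_force: [1.0, -0.1, -0.8]
finger_gap: 0.032
finger_force: 59.7
```

Emit:
apply_moves(series=[0.8,-0.0076,0.03,0,0,0,0,0.8,-0.0076,0.03,0,0,0,0,0.8,-0.0076,0.03,0,0,0,0,0.8,-0.0076,0.03,0,0,0,0,0.8,-0.0076,0.03,0,0,0,0,0.8,-0.0076,0.03,0,0,0,0,0.8,-0.0076,0.03,0,0,0,0,0.8,0,0,0,0,0,0])

```text
time_s: 12.18
ee_pos: [0.4645, 0.3282, 0.0908]
eef_rot: [-0.309, 3.124, 0.005]
contact_force: [1.2, -0.2, 0.4]
finger_gap: 0.0317
finger_force: 59.7
```

Emit:
apply_moves(series=[0.8,0,0,0.02,0,0,0,0.8,0,0,0.015,0,0,0,0.8,0,0,0,0,0,0,0.8,0,0,0,0,0,0])

```text
time_s: 12.52
ee_pos: [0.4624, 0.3219, 0.0542]
eef_rot: [0.302, -3.123, 0.003]
contact_force: [0.9, 0.8, -0.3]
finger_gap: 0.0321
finger_force: 59.7
```

```bash
python3 - <<'E'
from h import *
go(466.8,323.3,40,101)
cv2.imwrite("pics/a5.png",np.hstack([up(camera(n)[:,:,::-1][s],5) for n,s in(("top",np.s_[200:290,60:140]),("side",np.s_[265:355,260:340]))]))
E
```

```text
tool shift mm before turn [-4.7  0.6 14.2] after turn [-4.7  0.6 14.2] turn z 0.0 tilt 0.27 tool y [-0.192  0.981 -0.002]
```

View pics/a5.png

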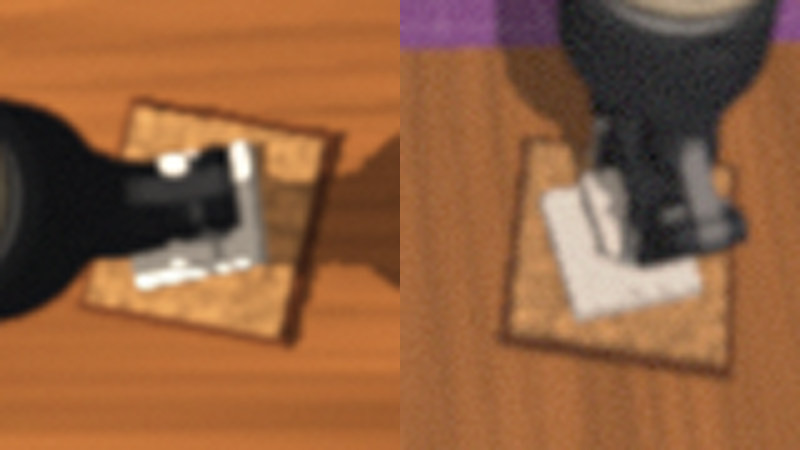

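The small tile hangs over the big one, a little short in x. I'll shift −4.7 mm in tool x and lower to contact.

Emit:
apply_moves(series=[0.8,-0.0045,0.0005,0.005,0,0,0,0.8,0,0,0.005,0,0,0,0.8,0,0,0.002,0,0,0,0.8,0,0,0,0,0,0,0.8,0,0,0,0,0,0])

```text
time_s: 13.03
ee_pos: [0.4683, 0.3244, 0.0437]
eef_rot: [0.301, -3.127, 0.0]
contact_force: [0.3, -0.7, 0.3]
finger_gap: 0.0323
finger_force: 59.7
```

Emit:
apply_moves(series=[0.8,0,0,0.0015,0,0,0,0.8,0,0,0,0,0,0])

```text
time_s: 13.2
ee_pos: [0.4684, 0.3246, 0.0424]
eef_rot: [0.301, -3.127, 0.0]
contact_force: [0.3, -0.2, -1.2]
finger_gap: 0.032
finger_force: 59.7
```

Emit:
apply_moves(series=[0.8,0,0,0.0015,0,0,0,0.8,0,0,0,0,0,0])

```text
time_s: 13.37
ee_pos: [0.4683, 0.3246, 0.0407]
eef_rot: [0.301, -3.127, 0.0]
contact_force: [-0.8, 0.3, -0.8]
finger_gap: 0.0317
finger_force: 59.7
```

Emit:
apply_moves(series=[0.8,0,0,0.001,0,0,0,0.8,0,0,0,0,0,0])

```text
time_s: 13.53
ee_pos: [0.4684, 0.3246, 0.0398]
eef_rot: [0.301, -3.127, 0.0]
contact_force: [0.3, 0.3, -1.4]
finger_gap: 0.0319
finger_force: 59.7
```

Emit:
apply_moves(series=[0.8,0,0,0.001,0,0,0,0.8,0,0,0,0,0,0])

```text
time_s: 13.7
ee_pos: [0.4684, 0.3246, 0.0397]
eef_rot: [0.301, -3.126, 0.001]
contact_force: [-1.0, -1.6, 4.7]
finger_gap: 0.0318
finger_force: 60.3
```

Emit:
apply_moves(series=[0.8,0,0,0.001,0,0,0,0.8,0,0,0,0,0,0])

```text
time_s: 13.87
ee_pos: [0.4684, 0.3246, 0.0396]
eef_rot: [0.301, -3.126, 0.001]
contact_force: [-4.0, -3.3, 10.8]
finger_gap: 0.0322
finger_force: 61.0
```

Emit:
apply_moves(series=[0.8,0,0,-0.0015,0,0,0,0,0,0,0,0,0,0,0,0,0,0,0,0,0,0,0,0,0,0,0,0,0,0,0,-0.01,0,0,0,0,0,0,-0.03,0,0,0,0,0,0,-0.02,0,0,0,0,0,0,0,0,0,0])

```text
time_s: 14.53
ee_pos: [0.4719, 0.3267, 0.1045]
eef_rot: [-0.3, 3.119, 0.006]
contact_force: [0.5, -0.0, -0.2]
finger_gap: 0.0855
finger_force: 0.0
```

```bash
python3 - <<'E'
from h import *
go(542.2,146.0,80,100)
E
```

```text
tool shift mm before turn [ -34.3 -190.8   24.2] after turn [ -37.7 -190.2   24.2] turn z 1.0 tilt 0.53 tool y [-0.191  0.982  0.003]
```

Emit:
apply_moves(series=[0,-0.0057,-0.0318,0,0,0,0,0,-0.0057,-0.0318,0,0,0,0,0,-0.0057,-0.0318,0,0,0,0,0,-0.0057,-0.0318,0,0,0,0,0,-0.0057,-0.0318,0.012,0,0,0,0,-0.0057,-0.0318,0.012,0,0,0,0,0,0,0.02,0,0,0,0,0,0,0,0,0,0])

```text
time_s: 15.2
ee_pos: [0.536, 0.1414, 0.0522]
eef_rot: [0.295, -3.121, 0.001]
contact_force: [-1.2, 0.8, -1.2]
finger_gap: 0.0853
finger_force: 0.0
```

Emit:
apply_moves(series=[0,0,0,0.015,0,0,0,0,0,0,0,0,0,0,0,0,0,0,0,0,0])

```text
time_s: 15.45
ee_pos: [0.5372, 0.1443, 0.04]
eef_rot: [0.302, -3.124, 0.0]
contact_force: [-0.0, 0.3, 0.6]
finger_gap: 0.0856
finger_force: 0.0
```

```bash
python3 - <<'E'
from h import *
go(542.2,146.0,18,101)
for n in("top","side"):
    im=camera(n)[:,:,::-1]; cv2.imwrite(f"pics/{n}3.png",im)
a=[up(cv2.imread("pics/top3.png")[170:290,60:210],3),up(cv2.imread("pics/side3.png")[220:340,240:350],3)]
cv2.imwrite("pics/a6.png",np.hstack(a))
E
```

```text
tool shift mm before turn [-5.3  0.7 22. ] after turn [-5.3  0.7 22. ] turn z 0.0 tilt 0.15 tool y [-0.192  0.981  0.   ]
```

View pics/a6.png

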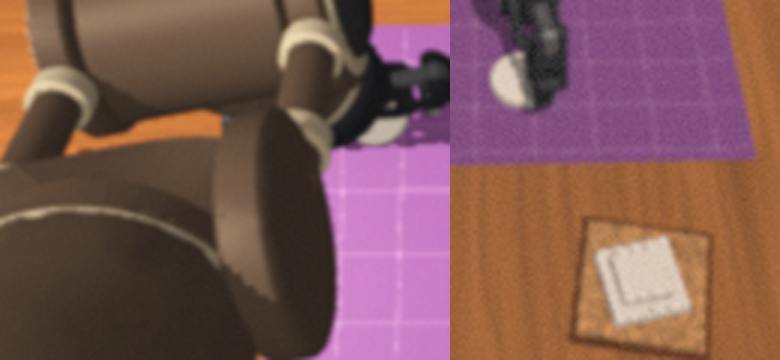

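The side view shows the small square centred on the big one, at about (303,313). Next I grip the disc.

Emit:
apply_moves(series=[0,-0.0053,0.0005,0.01,0,0,0,0,0,0,0.009,0,0,0,0,0,0,0.0035,0,0,0,0,0,0,0,0,0,0,0,0,0,0,0,0,0])

```text
time_s: 15.97
ee_pos: [0.543, 0.1454, 0.0177]
eef_rot: [0.301, -3.126, 0.0]
contact_force: [-0.3, -0.0, 0.5]
finger_gap: 0.0855
finger_force: 0.0
```

Emit:
apply_moves(series=[0.4,0,0,0,0,0,0,0.6,0,0,0,0,0,0,0.7,0,0,0,0,0,0,0.7,0,0,0,0,0,0,0.7,0,0,0,0,0,0])

```text
time_s: 16.38
ee_pos: [0.5443, 0.1455, 0.0189]
eef_rot: [-0.301, 3.126, 0.0]
contact_force: [-0.8, 0.2, 6.1]
finger_gap: 0.0449
finger_force: 61.1
```

```bash
python3 - <<'E'
from h import *
go(676.8,24.6,70,101)
E
```

```text
tool shift mm before turn [-107.1 -143.9  -51. ] after turn [-107.1 -143.9  -51. ] turn z -0.0 tilt 0.08 tool y [-0.191  0.982  0.   ]
```

Emit:
apply_moves(series=[0.8,0,0,-0.01,0,0,0,0.8,0,0,-0.02,0,0,0,0.8,0,0,-0.025,0,0,0,0.8,0,0,0,0,0,0,0.8,-0.0179,-0.024,0,0,0,0,0.8,-0.0179,-0.024,0,0,0,0,0.8,-0.0179,-0.024,0,0,0,0,0.8,-0.0179,-0.024,0,0,0,0])

```text
time_s: 17.05
ee_pos: [0.6325, 0.064, 0.0727]
eef_rot: [0.302, -3.127, 0.0]
contact_force: [0.6, 0.2, -0.3]
finger_gap: 0.0451
finger_force: 61.3
```

Emit:
apply_moves(series=[0.8,-0.0179,-0.024,0,0,0,0,0.8,-0.0179,-0.024,0,0,0,0,0.8,0,0,0.015,0,0,0,0.8,0,0,0.015,0,0,0,0.8,0,0,0,0,0,0,0.8,0,0,0,0,0,0,0.8,0,0,0,0,0,0])

```text
time_s: 17.63
ee_pos: [0.6747, 0.0255, 0.0419]
eef_rot: [0.302, -3.124, -0.001]
contact_force: [-1.1, -0.2, -0.2]
finger_gap: 0.0453
finger_force: 61.3
```

```bash
python3 - <<'E'
from h import *
go(676.8,24.6,27,101)
cv2.imwrite("pics/a7.png",np.hstack([up(camera(n)[:,:,::-1][s],5) for n,s in(("top",np.s_[100:190,200:280]),("side",np.s_[165:255,165:245]))]))
E
```

```text
tool shift mm before turn [-1.9 -1.3 14.8] after turn [-1.9 -1.3 14.8] turn z 0.1 tilt 0.16 tool y [-0.192  0.981  0.001]
```

View pics/a7.png

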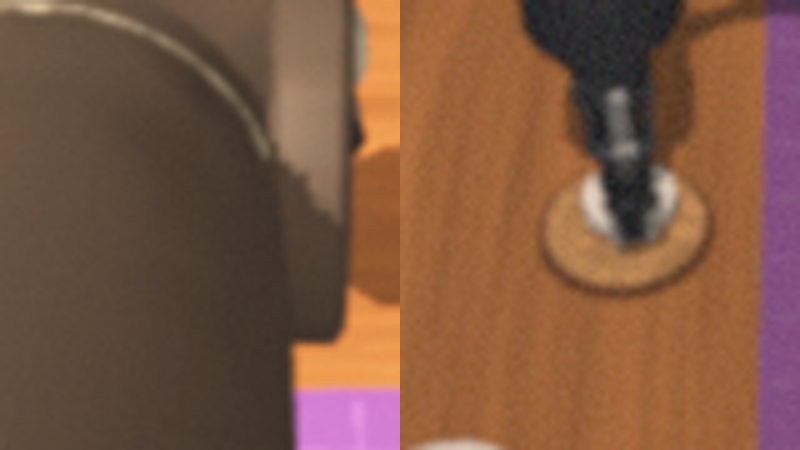

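The disc hangs over the round stand in the side view. I'll lower it.

Emit:
apply_moves(series=[0.8,-0.002,-0.001,0.005,0,0,0,0.8,0,0,0.005,0,0,0,0.8,0,0,0.002,0,0,0,0.8,0,0,0,0,0,0,0.8,0,0,0.001,0,0,0,0.8,0,0,0,0,0,0])

```text
time_s: 18.23
ee_pos: [0.6784, 0.0238, 0.0297]
eef_rot: [0.301, -3.127, -0.0]
contact_force: [0.4, -0.7, -0.9]
finger_gap: 0.0447
finger_force: 61.3
```

Emit:
apply_moves(series=[0.8,0,0,0.0015,0,0,0,0.8,0,0,0,0,0,0])

```text
time_s: 18.4
ee_pos: [0.6785, 0.0238, 0.0283]
eef_rot: [0.301, -3.127, -0.0]
contact_force: [-0.2, 0.9, -0.4]
finger_gap: 0.0451
finger_force: 61.3
```

Emit:
apply_moves(series=[0.8,0,0,0.0015,0,0,0,0.8,0,0,0,0,0,0])

```text
time_s: 18.57
ee_pos: [0.6788, 0.0238, 0.027]
eef_rot: [-0.301, 3.127, -0.0]
contact_force: [0.1, 1.2, -0.6]
finger_gap: 0.0451
finger_force: 61.4
```

Emit:
apply_moves(series=[0.8,0,0,0.0015,0,0,0,0.8,0,0,0,0,0,0])

```text
time_s: 18.73
ee_pos: [0.6788, 0.0238, 0.0269]
eef_rot: [0.301, -3.127, -0.0]
contact_force: [-2.6, -1.0, 6.1]
finger_gap: 0.0449
finger_force: 62.2
```

Emit:
apply_moves(series=[0.8,0,0,0.001,0,0,0,0.8,0,0,0,0,0,0])

```text
time_s: 18.9
ee_pos: [0.6789, 0.0238, 0.0269]
eef_rot: [0.301, -3.127, -0.0]
contact_force: [-4.5, -0.5, 10.9]
finger_gap: 0.0449
finger_force: 62.5
```

Emit:
apply_moves(series=[0.8,0,0,-0.0015,0,0,0,0,0,0,0,0,0,0,0,0,0,0,0,0,0,0,0,0,0,0,0,0,0,0,0,-0.01,0,0,0,0,0,0,-0.03,0,0,0,0,0,0,-0.02,0,0,4.8,0,0,0,0,0,0,4.8])

```text
time_s: 19.57
ee_pos: [0.6828, 0.0238, 0.0919]
eef_rot: [-0.032, 3.132, -0.001]
contact_force: [1.8, 0.0, 1.5]
finger_gap: 0.0857
finger_force: 0.0
```

```bash
python3 - <<'E'
from h import *
go(427.2,-2.2,60,91.4)
E
```

```text
tool shift mm before turn [256.4 -20.7  29.4] after turn [256.4 -19.7  29.4] turn z -0.2 tilt 0.56 tool y [-0.02  1.   -0.  ]
```

Emit:
apply_moves(series=[0,0.032,-0.0025,0,0,0,0,0,0.032,-0.0025,0,0,0,0,0,0.032,-0.0025,0,0,0,0,0,0.032,-0.0025,0,0,0,0,0,0.032,-0.0025,0,0,0,0,0,0.032,-0.0025,0,0,0,0,0,0.032,-0.0025,0,0,0,0,0,0.032,-0.0025,0,0,0,0])

```text
time_s: 20.23
ee_pos: [0.4219, -0.0025, 0.0864]
eef_rot: [-0.038, 3.141, -0.0]
contact_force: [-0.0, -0.3, 0.4]
finger_gap: 0.0854
finger_force: 0.0
```

Emit:
apply_moves(series=[0,0,0,0.02,0,0,0,0,0,0,0.01,0,0,0,0,0,0,0,0,0,0,0,0,0,0,0,0,0,0,0,0,0,0,0,0])

```text
time_s: 20.65
ee_pos: [0.4249, -0.0024, 0.0564]
eef_rot: [-0.038, 3.14, -0.0]
contact_force: [0.4, 0.3, -0.4]
finger_gap: 0.0854
finger_force: 0.0
```

```bash
python3 - <<'E'
from h import *
go(427.2,-2.2,20,91.4)
im=camera("top")[:,:,::-1]; hsv=cv2.cvtColor(up(im),cv2.COLOR_BGR2HSV)
blobs("top",cv2.inRange(hsv,(0,0,140),(180,75,255)),.018,400,1500)
im=camera("side")[:,:,::-1]; hsv=cv2.cvtColor(up(im),cv2.COLOR_BGR2HSV)
blobs("side",cv2.inRange(hsv,(0,0,130),(180,75,255)),.018,300,1500)
E
```

```text
tool shift mm before turn [-2.2  0.2 36.4] after turn [-2.2  0.2 36.4] turn z -0.0 tilt 0.09 tool y [-0.024  1.    -0.   ]
top px [ 98. 243.] area 2880 cen 467.2 322.7 rect [467.3 322.6] [54.3 55.3] long -78.8
top px [388. 115.] area 4636 cen 747.5 -298.2 rect [ 742.8 -296.3] [ 60.7 104. ] long -45.3
top px [116. 122.] area 7043 cen 752.6 296.7 rect [747.7 293. ] [105.1 107.8] long -15.2
side px [303. 313.] area 2923 cen 466.3 325.8 rect [466.  325.7] [54.7 56.3] long -79.0
side px [304. 202.] area 3692 cen 431.3 11.5 rect [428.2   9.7] [105.5  48.7] long 1.2
side px [198. 130.] area 9291 cen 737.9 -329.7 rect [ 736.9 -326.7] [ 60.1 182. ] long -81.1
side px [378.  59.] area 44054 cen 10.1 -809.8 rect [ -10.2 -838.4] [373.3 297.8] long 84.8
```

Emit:
apply_moves(series=[0,-0.0022,0,0.015,0,0,0,0,0,0,0.015,0,0,0,0,0,0,0.0075,0,0,0,0,0,0,0,0,0,0,0,0,0,0,0,0,0])

```text
time_s: 21.17
ee_pos: [0.4253, -0.0022, 0.0182]
eef_rot: [0.038, -3.14, -0.0]
contact_force: [-0.2, -0.0, -0.3]
finger_gap: 0.0855
finger_force: 0.0
```

Emit:
apply_moves(series=[0.4,0,0,0,0,0,0,0.6,0,0,0,0,0,0,0.8,0,0,0,0,0,0,0.8,0,0,0,0,0,0,0.8,0,0,0,0,0,0,0.8,0,0,0,0,0,0])

```text
time_s: 21.67
ee_pos: [0.426, -0.0024, 0.0192]
eef_rot: [-0.038, 3.14, -0.0]
contact_force: [-1.8, -0.7, 4.6]
finger_gap: 0.0303
finger_force: 59.9
```

Emit:
apply_moves(series=[0.8,0,0,-0.01,0,0,0,0.8,0,0,-0.02,0,0,0,0.8,0,0,-0.03,0,0,0,0.8,0,0,-0.03,0,0,0,0.8,0,0,0,0,0,3.2,0.8,0,0,0,0,0,0])

```text
time_s: 22.17
ee_pos: [0.4272, -0.0025, 0.111]
eef_rot: [0.051, 3.136, -0.001]
contact_force: [0.0, 0.1, 0.0]
finger_gap: 0.0298
finger_force: 59.6
```

```bash
python3 - <<'E'
from h import *
go(496.8,-320,100,88.2)
E
```

```text
tool shift mm before turn [ -79.7 -315.1   11.6] after turn [ -79.4 -315.2   11.6] turn z -0.1 tilt 0.33 tool y [ 0.032  0.999 -0.   ]
```

Emit:
apply_moves(series=[0.8,-0.0072,-0.0287,0,0,0,0,0.8,-0.0072,-0.0287,0,0,0,0,0.8,-0.0072,-0.0287,0,0,0,0,0.8,-0.0072,-0.0287,0,0,0,0,0.8,-0.0072,-0.0287,0,0,0,0,0.8,-0.0072,-0.0287,0,0,0,0,0.8,-0.0072,-0.0287,0,0,0,0,0.8,-0.0072,-0.0287,0,0,0,0])

```text
time_s: 22.83
ee_pos: [0.4745, -0.2343, 0.1072]
eef_rot: [-0.048, -3.138, -0.003]
contact_force: [1.0, 0.3, -0.7]
finger_gap: 0.0299
finger_force: 59.7
```

Emit:
apply_moves(series=[0.8,-0.0072,-0.0287,0,0,0,0,0.8,-0.0072,-0.0287,0,0,0,0,0.8,-0.0072,-0.0287,0,0,0,0,0.8,0,0,0.02,0,0,0,0.8,0,0,0.015,0,0,0,0.8,0,0,0,0,0,0,0.8,0,0,0,0,0,0,0.8,0,0,0,0,0,0])

```text
time_s: 23.5
ee_pos: [0.4942, -0.3198, 0.0732]
eef_rot: [-0.048, -3.14, -0.001]
contact_force: [0.3, -0.3, 0.0]
finger_gap: 0.0303
finger_force: 59.7
```

```bash
python3 - <<'E'
from h import *
go(496.8,-320,70,88.2)
for n in("top","side"): cv2.imwrite(f"pics/{n}4.png",camera(n)[:,:,::-1])
cv2.imwrite("pics/a8.png",np.hstack([up(cv2.imread(f"pics/{n}4.png")[s],6) for n,s in(("top",np.s_[190:280,375:441]),("side",np.s_[80:170,240:306]))]))
E
```

```text
tool shift mm before turn [-2.6 -0.1  3.2] after turn [-2.6 -0.1  3.2] turn z 0.0 tilt 0.07 tool y [0.031 1.    0.001]
```

View pics/a8.png

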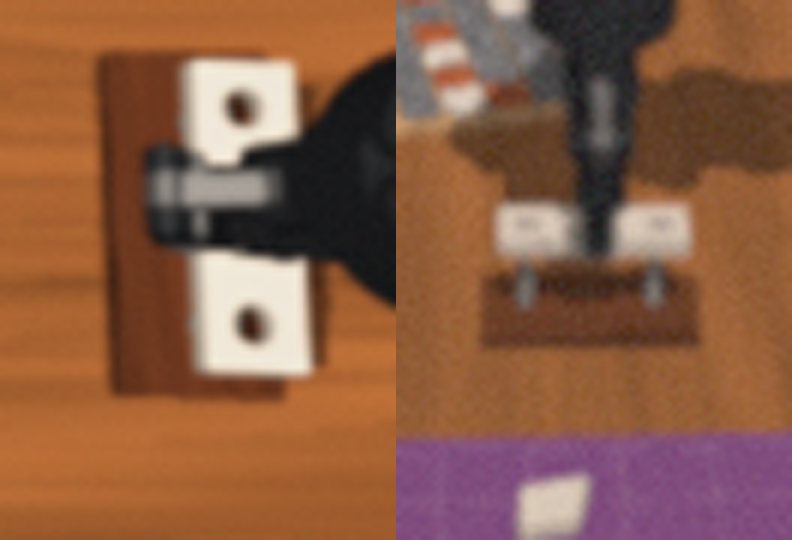

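In the top view the tile hangs over the board with its holes near (415,207.4) and (416.7,243.8). In the side view the holes are near (261.4,116.8) and (283.6,116.8). I'll compare these with the pins, camera by camera.

```bash
python3 - <<'E'
from h import *
def dark(g,c,r,inv=False):
    k=8; x,y=c; p=cv2.getRectSubPix(g,(2*r*k+1,2*r*k+1),(x*k+k/2-.5,y*k+k/2-.5)).astype(float)
    w=np.clip((np.median(p)-p)-40,0,None) if not inv else p
    yy,xx=np.mgrid[-r*k:r*k+1,-r*k:r*k+1]; return np.array([x+(w*xx).sum()/w.sum()/k,y+(w*yy).sum()/w.sum()/k])
for n,H,r,pt,pb in(("top",[(414.9,207.4),(416.7,243.8)],4,[(413.1,208.1),(415.2,243.1)],[(405.5,210.2),(406.8,243.7)]),
  ("side",[(261.4,116.8),(283.6,116.8)],3,[(261,123),(282.6,122.5)],[(261.2,130.7),(282.6,130.7)])):
    g=up(cv2.imread(f"pics/{n}4.png"),8)[:,:,1]
    h=np.array([dark(g,c,r) for c in H]) if n=="top" else np.array(H)
    a=ray(n,h,.064)*1000; b=ray(n,pt,.041)*1000; c=ray(n,pb,.012)*1000
    f=lambda q:(q.mean(0).round(1),np.degrees(np.arctan2(*(q[0]-q[1])[::-1])).round(2),np.linalg.norm(q[0]-q[1]).round(1))
    print(n,h.round(1).tolist(),"hole",f(a),"tip",f(b),"base",f(c))
E
```

```text
top [[414.5, 207.7], [416.3, 243.8]] hole (array([ 495.7, -316.4]), np.float64(-1.79), np.float64(69.6)) tip (array([ 497.9, -323.8]), np.float64(-1.21), np.float64(69.8)) base (array([ 497.4, -319.5]), np.float64(-2.19), np.float64(69.5))
side [[261.4, 116.8], [283.6, 116.8]] hole (array([ 494.9, -319.3]), np.float64(-1.96), np.float64(70.6)) tip (array([ 496.5, -320.1]), np.float64(0.4), np.float64(69.7)) base (array([ 495.7, -317.1]), np.float64(-1.89), np.float64(70.0))
```

Emit:
apply_moves(series=[0.8,-0.0019,-0.0035,0,0,0,0,0.8,0,0,0.005,0,0,0,0.8,0,0,0.004,0,0,0,0.8,0,0,0,0,0,0,0.8,0,0,0,0,0,0])

```text
time_s: 24.02
ee_pos: [0.4959, -0.3235, 0.0639]
eef_rot: [-0.049, -3.14, -0.001]
contact_force: [-0.5, 0.5, -1.0]
finger_gap: 0.03
finger_force: 59.7
```

```bash
python3 - <<'E'
from h import *
go(496.2,-323.4,63,88.2)
for n in("top","side"): cv2.imwrite(f"pics/{n}5.png",camera(n)[:,:,::-1])
cv2.imwrite("pics/a9.png",np.hstack([up(cv2.imread(f"pics/{n}5.png")[s],9) for n,s in(("top",np.s_[195:260,398:438]),("side",np.s_[95:160,248:296]))]))
E
```

```text
tool shift mm before turn [-0.3  0.1  0.9] after turn [-0.3  0.1  0.9] turn z -0.0 tilt 0.08 tool y [0.031 1.    0.001]
```

View pics/a9.png

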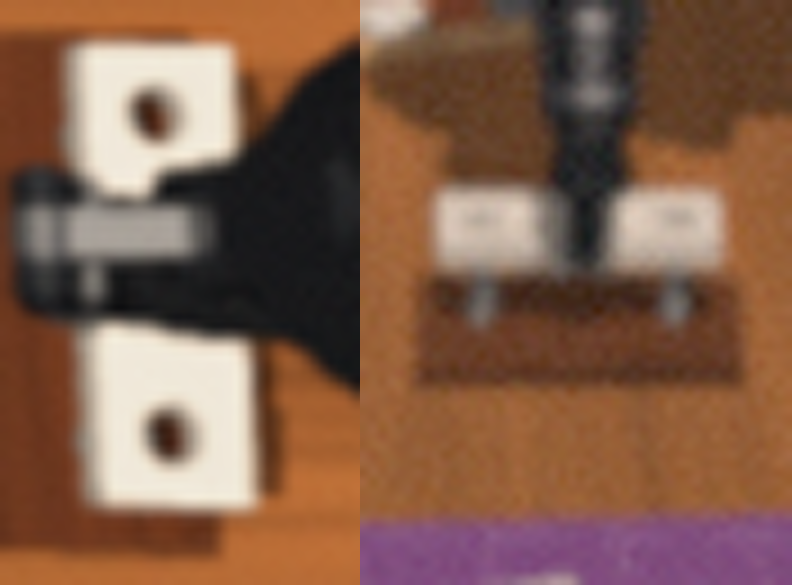

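```bash
python3 - <<'E'
from h import *
f=lambda q:(q.mean(0).round(1),np.degrees(np.arctan2(*(q[0]-q[1])[::-1])).round(2))
print("hole top",f(ray("top",[(415.1,207),(416.7,243)],.055)*1000))
# pins re-measured in the first picture by tracing the grey (low saturation) blobs
im=up(cv2.imread("pics/top0.png"),8); hsv=cv2.cvtColor(im,cv2.COLOR_BGR2HSV)
m=np.zeros(im.shape[:2],np.uint8); s=np.s_[195*8:255*8,398*8:424*8]; m[s]=((hsv[s][:,:,1]<110)*255)
for c in cv2.findContours(m,cv2.RETR_EXTERNAL,cv2.CHAIN_APPROX_NONE)[0]:
    if cv2.contourArea(c)>300: print("pin px",((c[:,0].min(0)+.5)/8-.5).round(1),((c[:,0].max(0)+.5)/8-.5).round(1),np.round(np.array(cv2.minAreaRect(c)[0])/8-.44,1))
for x,y in((496.2,-322.5),(496.2,-321),(496.2,-324)):
    for sgn in(1,-1):
        p=np.array([x+sgn*35,y-sgn*35*.031]); print((x,y),sgn,"base near",proj("top",[*(p+[0,4])/1000,.012]).round(1),"shoulder far",proj("top",[*(p+[0,-4])/1000,.037]).round(1),"tip far",proj("top",[*(p+[0,-1.5])/1000,.042]).round(1),"side base",proj("side",[*(p+[0,4])/1000,.012]).round(1),"side tip",proj("side",[*p/1000,.042]).round(1))
E
```

```text
hole top (array([ 497.9, -321.3]), np.float64(-2.14))
pin px [405.9 241.2] [415.6 245.7] [410.7 243.5]
pin px [404.2 206.3] [413.6 211.8] [408.9 209. ]
(496.2, -322.5) 1 base near [404.9 210.7] shoulder far [413.9 209.1] tip far [413.7 208.8] side base [261.  130.5] side tip [261.  122.1]
(496.2, -322.5) -1 base near [406.5 244.5] shoulder far [415.6 244.1] tip far [415.4 244. ] side base [282.4 130.4] side tip [282.7 122. ]
(496.2, -321) 1 base near [404.2 210.7] shoulder far [413.1 209.1] tip far [412.9 208.8] side base [261.  130.7] side tip [261.  122.3]
(496.2, -321) -1 base near [405.8 244.5] shoulder far [414.9 244.1] tip far [414.7 244. ] side base [282.4 130.7] side tip [282.8 122.3]
(496.2, -324) 1 base near [405.7 210.7] shoulder far [414.6 209.1] tip far [414.4 208.8] side base [261.  130.2] side tip [261.  121.8]
(496.2, -324) -1 base near [407.2 244.5] shoulder far [416.4 244.1] tip far [416.2 244. ] side base [282.4 130.2] side tip [282.7 121.8]
```

In the top camera the tile holes are at (497.9,−321.3) and the pins at (497.8,−321.8), so they line up within 0.5 mm. I'll lower it gently.

Emit:
apply_moves(series=[0.8,0,-0.0004,0.002,0,0,0,0.8,0,0,0.003,0,0,0,0.8,0,0,0.003,0,0,0,0.8,0,0,0,0,0,0])

```text
time_s: 24.45
ee_pos: [0.4957, -0.3239, 0.0555]
eef_rot: [-0.05, -3.14, -0.001]
contact_force: [0.2, 0.1, -0.4]
finger_gap: 0.0302
finger_force: 59.7
```

Emit:
apply_moves(series=[0.8,0,0,0.003,0,0,0,0.8,0,0,0.003,0,0,0,0.8,0,0,0,0,0,0])

```text
time_s: 24.7
ee_pos: [0.4958, -0.324, 0.0496]
eef_rot: [-0.05, -3.14, -0.001]
contact_force: [-0.3, 0.0, -0.4]
finger_gap: 0.0301
finger_force: 59.7
```

The tile is threaded: its underside is about 11 mm below the pin tips and there is no contact force. I'll keep lowering.

Emit:
apply_moves(series=[0.8,0,0,0.004,0,0,0,0.8,0,0,0.004,0,0,0,0.8,0,0,0.004,0,0,0,0.8,0,0,0.003,0,0,0,0.8,0,0,0,0,0,0])

```text
time_s: 25.12
ee_pos: [0.4957, -0.3238, 0.0344]
eef_rot: [-0.05, -3.14, -0.002]
contact_force: [0.1, 0.5, -0.7]
finger_gap: 0.0302
finger_force: 59.7
```

Emit:
apply_moves(series=[0.8,0,0,0.0015,0,0,0,0.8,0,0,0.0015,0,0,0,0.8,0,0,0,0,0,0])

```text
time_s: 25.37
ee_pos: [0.4962, -0.3243, 0.0322]
eef_rot: [-0.05, -3.141, -0.0]
contact_force: [-0.4, -1.0, 0.2]
finger_gap: 0.03
finger_force: 59.7
```

Emit:
apply_moves(series=[0.8,0,0,0.001,0,0,0,0.8,0,0,0.001,0,0,0,0.8,0,0,0,0,0,0])

```text
time_s: 25.62
ee_pos: [0.4965, -0.3245, 0.0313]
eef_rot: [0.05, 3.141, -0.0]
contact_force: [-0.9, -0.1, 3.6]
finger_gap: 0.0302
finger_force: 60.2
```

Contact at the expected height. I'll release, lift and move away to look.

Emit:
apply_moves(series=[0.8,0,0,-0.0005,0,0,0,0,0,0,0,0,0,0,0,0,0,0,0,0,0,0,0,0,0,0,0,0,0,0,0,-0.01,0,0,0,0,0,0,-0.03,0,0,0,0,0,0,-0.04,0,0,0,0,0,0,-0.04,0,0,0])

```text
time_s: 26.28
ee_pos: [0.4953, -0.3235, 0.1514]
eef_rot: [-0.05, -3.139, -0.003]
contact_force: [0.4, -0.3, -0.6]
finger_gap: 0.0856
finger_force: 0.0
```

Emit:
apply_moves(series=[0,0.03,0.03,-0.02,0,0,0,0,0.03,0.03,-0.02,0,0,0,0,0.02,0.035,0,0,0,0,0,0.02,0.035,0,0,0,0,0,0,0.035,0,0,0,0,0,0,0.035,0,0,0,0,0,0,0,0,0,0,0,0,0,0,0,0,0,0])

```text
time_s: 26.95
ee_pos: [0.4092, -0.1268, 0.1871]
eef_rot: [0.044, 3.14, -0.001]
contact_force: [0.5, -1.0, 0.2]
finger_gap: 0.0853
finger_force: 0.0
```

```bash
python3 - <<'E'
from h import *
for n in("top","side"):
    im=camera(n)[:,:,::-1]; cv2.imwrite(f"pics/{n}6.png",im); hsv=cv2.cvtColor(up(im),cv2.COLOR_BGR2HSV)
    blobs(n,cv2.inRange(hsv,(0,0,140),(180,75,255)),.02,150,1400)
c=[(np.s_[190:270,370:450],np.s_[110:190,230:310]),(np.s_[110:180,200:270],np.s_[175:245,175:245])]
cv2.imwrite("pics/b1.png",np.vstack([np.hstack([cv2.resize(cv2.imread(f"pics/{n}6.png")[s],(300,300),interpolation=cv2.INTER_CUBIC) for n,s in(("top",a),("side",b))]) for a,b in c]))
E
```

```text
top px [472. 378.] area 935 cen 208.5 -419.8 rect [ 210.  -421.8] [21.8 55.6] long -89.6
top px [ 98. 243.] area 2843 cen 467.1 321.8 rect [467.2 321.8] [54.  54.9] long -79.0
top px [340. 290.] area 3312 cen 350.6 -170.4 rect [ 389.9 -170.1] [ 64.9 222. ] long -6.6
top px [326. 214.] area 1189 cen 523.3 -153.6 rect [ 522.6 -153.5] [43.7 36. ] long 86.2
top px [409. 223.] area 2999 cen 507.7 -322.9 rect [ 504.4 -322.7] [37.4 90.9] long -1.9
top px [250. 208.] area 1761 cen 539.3 6.3 rect [537.4  -3.4] [53.7 55.8] long -54.4
top px [241. 145.] area 1825 cen 676.5 24.0 rect [676.8  24. ] [47.8 48.5] long -0.2
top px [389. 114.] area 4306 cen 748.9 -298.9 rect [ 742.7 -296.3] [ 60.5 102. ] long -45.3
top px [116. 120.] area 6860 cen 752.6 295.9 rect [748.3 296.8] [ 94.2 107. ] long -15.7
side px [303. 313.] area 2911 cen 466.6 326.8 rect [466.4 326.6] [54.5 56.4] long -79.1
side px [209. 208.] area 2028 cen 676.0 30.2 rect [676.  30.] [48.6 53.2] long -57.9
side px [262. 203.] area 2395 cen 538.6 18.1 rect [537.6   9.5] [56.9 64.5] long -54.3
side px [270. 129.] area 4196 cen 503.9 -319.2 rect [ 501.8 -322.3] [53.7 94.2] long -1.9
side px [198. 130.] area 7762 cen 739.3 -336.5 rect [ 736.8 -323.9] [ 60.2 181.5] long -81.6
```

View pics/b1.png

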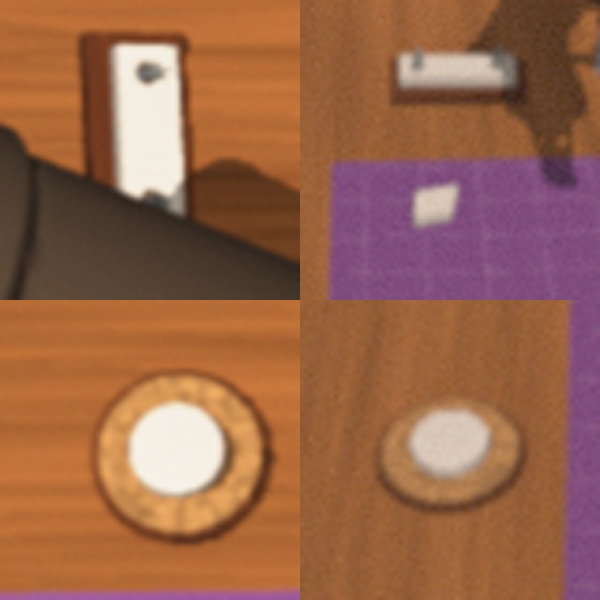

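The side view shows the drilled tile flat on the board with both pins through it, the disc in the middle of its stand, and the shard undisturbed. The stack was confirmed earlier, so I'll hand in.

```bash
python3 -c "
from cell import *
print(sign_off())"
```

```text
the job is handed in; nothing more can be done
None
```

I handed the job in at about 27 s of the 96 s allowed. The squares are stacked on the square stand about 3 mm off centre, the disc is on the round stand, and the drilled tile is flat on the board over both pins. The broken pieces and mug were not touched; sign-off returned no verdict.

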